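Lay the pylon tube on the tube rest so that it presses the presence switch

ROBOT

A 6-joint arm with a two-finger parallel gripper is mounted at the origin on a cart in front of the work surface, level with it; the furniture and walls round the work are solid. World frame = base frame: x ahead of the robot, y to its left, z up, the work surface at z = 0. Lengths are in m, angles in degrees, forces in N, time in s.
With the tool pointing down it reaches from about 0.35 to 0.875 m from the base axis. Payload 4.2 kg.
Tool frame: the origin (TCP) lies midway between the tips of the shut fingers; the grasp point (between the pads) lies 19 mm behind it (r.pinch_z is the distance from the TCP to the grasp point, in m); z points along the fingers, y is the line along which they close (so a half turn about z gives the same grasp; the last joint's range is limited). The gripper opens to 87 mm and grips with 3 to 60 N. Pads are 19 mm wide; open, the fingers measure 117 mm over their backs; the gripper's body (75 mm by 190 mm) begins 51 mm behind the grasp point.
Start: joints at [-58.579, 22.042, 0.453, 0, -68.411, -14.817], TCP at [0.179, -0.599, 0.223] pointing down, gripper open.
Joint ranges: [-179.83, 179.83], [-69.29, 118.12], [-61.27, 80.66], [-181.25, 117.63], [-171.15, -9.14], [-177.46, 177.46]. Speed limits (degrees/s): [159.86, 159.86, 180, 180, 180, 180].

INTERFACE

Orientations are given as a 3x3 rotation matrix whose columns are the frame's x, y, z axes.
In Python, from station import r, imaging, models gives the robot as it stands. The module is installed in compiled form; this text tells all that it offers.
- The arm moves only by the tool apply_moves, never from a script. Its argument "moves" is a list of rows, each a list of 2 entries, a list of its own where there are three numbers: the shift along the tool's x, y, z in m, then the turn about the tool's z in degrees. A call has 1 to 5 rows; each row shifts and turns the commanded pose from where the row before left it, along the tool's axes as they then stand; what a row does not reach is not made up. A row lasts 1/12 s, in which the tool goes at most 41.7 mm and 7.16 degrees, less where a joint would pass 70% of its speed; a pose out of reach is approached as far as the arm can. A call is refused whole if a number of a shift passes 0.0417 or a number of a turn 7.16, either way. A call with a gripper value outside its range is refused whole. "hand" is the finger opening in m, from 0 to 0.087, set as the call begins (left out, the last holds). The fingers move at their own pace and stop on an object; the grip force is fixed at half the most. Time passes only in rows, so rows that do not move let the fingers close. It gives the time, the measured TCP pose, the force, the opening and the grip force at its end, in the units of the state.
- r.sense(): the state, without advancing time (a new reading comes with each control period).
- imaging.capture(name): name is "scene" or "side" or "wrist"; returns a dict with "frame" (400x640x3 uint8, blue, green, red), "intrinsics" (3x3 intrinsics, pixels), "dist" ([k1, k2, p1, p2, k3] as OpenCV has them; the pictures are not rectified), "eye" and "orientation" of the camera in the world. Camera axes: x right, y down, z forward; pixel columns grow to the right and rows downward; lengths in m; the calibration is good to about 2 mm. A picture is of the moment at which its call begins. There is no depth.
- r.finish_job(): hands the job in; it is judged then, once.
Trained networks look in a picture, given as the dict that the camera call returned (one of the last four; its "shot" number tells which), for a name from the list of things; names that differ only in an ending like _2 or _b are one class to them, and where a whole thing is asked for, a point or a joint stands for the part that bears it (a point fixed in the world has none). Each returns a list of dicts, best first, with "confidence" (0 to 1); they miss things now and then, are a little off and sometimes report something else, mostly with a low value. They report only what shows in the picture. A call takes as long as a camera call. They do not tell look-alikes from the thing itself.
- models.cut_out(picture, target): "region" (400x640 bool, what is visible of it) and "extent" ([left, top, width, height] as shares, 0 to 1, of the picture: columns of its width, rows of its height, round what is visible of it).
- models.place_of(picture, target): "at" ([column, row] as shares, 0 to 1, of the picture: columns of its width, rows of its height: a listed point, or the origin of a listed thing).
The state is a dict: "time_s": time; "joints": joint angles; "joint_velocities": joint speeds; "effort": joint torques, N m; "tcp_pos": TCP position; "ee_rot": TCP orientation; "wrist_force": force on the tool from outside, world axes, zero at the start; "moment": the same for the moment, N m; "gripper_width": opening from 0.0 (shut) to 1.0 (fully open); "gripper_force": force on a finger pad.
Only numpy, scipy, OpenCV 4.12 (cv2) and the standard library are available. Lean on these libraries where they do the work, as an engineer would, in place of code of your own. Each camera call takes 0.05 s, during which the arm holds its last target. There are 200 camera calls.

TASK

Pick up the long pylon tube and lower it, without dropping it, into both V rests of the tube rest, so that its end lies over the roller lever of the presence switch and keeps the lever pressed down. Let go of it there. Leave the short offcut of the same tube where it lies.

Things in the scene. Friction and masses are not known exactly. Their poses are not given: they have to be found in the camera images.
- pylon_tube: The long plain metal tube, 160 mm long, 30 mm diameter, about 0.2 kg, lying loose on the bench top; its two ends are alike. Its own y axis runs along the tube. The origin lies on the tube's skin at mid length (underneath at the start); use point tube_mid for its centre.
- tube_mid (a point): Centre of the long pylon tube: on its axis, at mid length (80 mm from each end), 15 mm above the bench top at the start. Its y axis runs along the tube.
- tube_rest: Fixed grey base plate (x +-45 mm, y -70 to +145, 10 thick) with two steel V rests at y = -48 and +48 mm (14 thick along y, 45 degree flanks, tops 61 mm high and 54 apart; free between the rests) and at y = 108 to 134 a black switch box, 50 mm high. Origin on the bench top midway between the V rests, y axis towards the switch, z up. A tube seated in both has its axis along y at x = 0, z = 55 mm.
- lever (a joint): Switch lever, hinged at the box, rad: 0 = free (up), about 0.22 under the seated tube, 0.30 = stop. Its white 10 mm roller is at x = 0, y = 66 mm of tube_rest, top 49 mm above the bench when free, 40 under the tube. A tube with its centre within 10 mm of y = 0 covers the roller; up to 20 mm towards the switch is fine too. A weak spring lifts it, 0.1 to 0.2 N at the roller.
- offcut: Bystander: a short offcut of the same tube, 90 mm long, 30 mm diameter, lying on the bench top. Origin at its centre on its axis; its y axis runs along it.
Not all that is in view belongs to the job. There is more than one size of the pylon_tube; the one meant has the size given above. There is more than one size of the tube_rest; the job needs the larger.

How it is judged (in metres and radians):
At the end, for the whole second after the job is handed in: The long tube lies released and at rest in both V rests (its centre within 8 mm of the rest's centre plane and within 5 mm of the seated height of 55 mm, its axis within 0.12 rad of the rest's), and itself holds the switch lever down (lever beyond 0.15 rad) (value of joint lever above 0.15 rad and contact force between pylon_tube and lever above 0.02 N and z of tube_mid in the frame of tube_rest between 0.05 and 0.06 m and x of tube_mid in the frame of tube_rest between -0.008 and 0.008 m and angle between the y axis of tube_mid and the y axis of tube_rest, either way round below 0.12 rad and linear speed of pylon_tube below 0.02 m/s); the robot touches nothing.
It fails at once if the short offcut was moved by more than 40 mm (distance of offcut from where it was at the start of the episode above 0.04 m).
It fails at once if the tube was dropped (it moved faster than 0.7 m/s, a fall of 25 mm, with no finger touching it) (contact force between pylon_tube and the fingers below 0.05 N and linear speed of pylon_tube above 0.7 m/s).
It also fails if it takes over 35 s, if anything falls off the work surface, if the arm or the gripper's body presses on something with over 40 N, if the wrist force passes 120 N, or if a joint passes its speed limit or range.

## Working session

There is one attempt and no reset: what is moved stays moved. The work goes in short steps, Python scripts to look and compute and a tool call to move; the robot and the scene stay as the last step left them, time stands still between calls to the robot, and variables do not carry over. Pictures are saved under pics/ and viewed, at most 10 in all, crops included, and the job is handed in when it is done.

Besides the shell and the picture viewer there is one more tool, called after "Call:" as name(argument=value, ...) on one line, values as JSON. apply_moves: Moves the arm, as the interface text tells. Its arguments: {"type":"object","properties":{"moves":{"type":"array"},"hand":{"type":"number"}},"required":["moves"]}

```bash
mkdir -p pics
cat > h.py <<'E'
import numpy as np, cv2
from station import r, imaging, models
def ray(p,uv):
    n=cv2.undistortPoints(np.array([[uv]],float),np.array(p["intrinsics"]),np.array(p["dist"]))[0,0]
    return np.array(p["eye"]),np.array(p["orientation"])@np.array([n[0],n[1],1])
def at_z(p,uv,z):
    e,d=ray(p,uv); return e+d*(z-e[2])/d[2]
def proj(p,X):
    R=np.array(p["orientation"]); e=np.array(p["eye"])
    X=np.atleast_2d(X).astype(float)
    return cv2.projectPoints((X-e)@R,np.zeros(3),np.zeros(3),np.array(p["intrinsics"]),np.array(p["dist"]))[0][:,0]
E
python3 - <<'E'
from h import *
ims=[]
np.set_printoptions(precision=3,suppress=True)
for n in ["scene","side"]:
    p=imaging.capture(n); cv2.imwrite(f"pics/{n}0.png",p["frame"])
    print(n,p["eye"])
    for t,z in [("pylon_tube",0.015),("tube_rest",0),("offcut",.015)]:
        for d in models.cut_out(p,t):
            m=d["region"]; ys,xs=np.nonzero(m)
            print(t,"cut",round(d["confidence"],2),[int(xs.min()),int(ys.min()),int(xs.max()),int(ys.max())],m.sum(),at_z(p,(xs.mean(),ys.mean()),.015))
    for t,z in [("tube_mid",0.015),("tube_rest",0),("offcut",.015)]:
        for d in models.place_of(p,t):
            uv=np.array(d["at"])*[640,400]; print(t,"pt",round(d["confidence"],2),uv,at_z(p,uv,z))
print(r.sense()["time_s"],r.sense()["ee_rot"])
E
```

```text
scene [ 0.173 -0.555  0.528]
pylon_tube cut 0.82 [408, 211, 489, 314] 2881 [ 0.646 -0.195  0.015]
pylon_tube cut 0.71 [295, 265, 376, 334] 1804 [ 0.436 -0.155  0.015]
tube_rest cut 0.82 [318, 157, 397, 224] 2610 [0.648 0.083 0.015]
tube_rest cut 0.68 [286, 130, 331, 168] 924 [0.659 0.316 0.015]
offcut cut 0.97 [235, 199, 270, 226] 492 [0.422 0.136 0.015]
tube_mid pt 0.86 [336.512 297.2  ] [ 0.439 -0.152  0.015]
tube_mid pt 0.7 [441.984 258.12 ] [ 0.648 -0.177  0.015]
tube_rest pt 0.84 [314.112 158.8  ] [0.663 0.292 0.   ]
tube_rest pt 0.69 [363.328 205.   ] [0.644 0.052 0.   ]
offcut pt 0.97 [253.376 212.92 ] [0.423 0.136 0.015]
side [ 0.506 -0.497  0.847]
pylon_tube cut 0.93 [359, 240, 398, 341] 1916 [ 0.644 -0.188  0.015]
pylon_tube cut 0.67 [275, 246, 297, 314] 808 [ 0.436 -0.152  0.015]
pylon_tube cut 0.22 [275, 163, 290, 194] 330 [0.422 0.138 0.015]
tube_rest cut 0.81 [354, 104, 376, 149] 891 [0.664 0.319 0.015]
tube_rest cut 0.56 [351, 154, 387, 227] 2330 [0.652 0.085 0.015]
offcut cut 0.79 [275, 164, 291, 195] 331 [0.423 0.134 0.015]
tube_mid pt 0.86 [377.728 288.88 ] [ 0.643 -0.181  0.015]
tube_mid pt 0.79 [286.208 280.   ] [ 0.437 -0.152  0.015]
tube_rest pt 0.88 [366.592 135.2  ] [0.668 0.305 0.   ]
tube_rest pt 0.79 [369.088 204.6  ] [ 0.649  0.056 -0.   ]
offcut pt 0.84 [281.6  178.32] [0.419 0.139 0.015]
0.7 [[-0.958 -0.286  0.   ]
 [-0.286  0.958 -0.   ]
 [-0.    -0.    -1.   ]]
```

View pics/scene0.png

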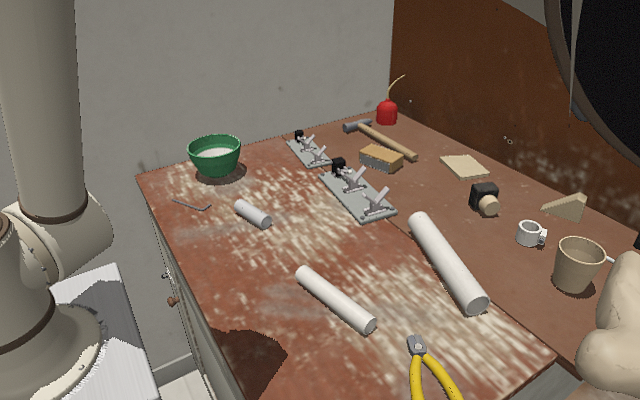

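View pics/side0.png

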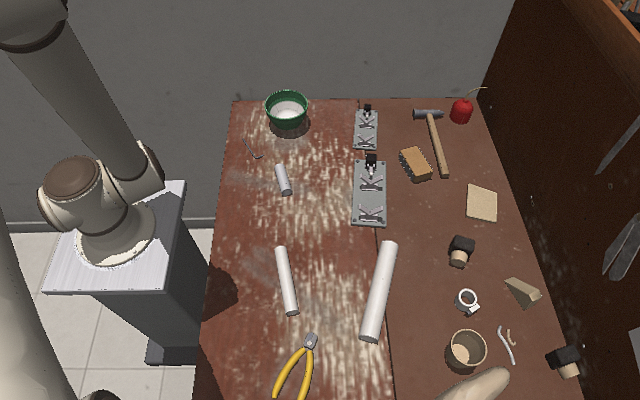

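The scene picture shows the two tube candidates: the slim one at (337,298) and the fat one at (448,262). The offcut is at (253,213). There are two rests: the larger at (358,192) and the smaller at (310,150). In both rests the black switch is at the far (+y) end. Next I fit the given sizes to the masks.

```bash
cat >> h.py <<'E'
from scipy.optimize import minimize
def cyl(L,rad,x,y,a,z):
    t=np.linspace(0,2*np.pi,24,endpoint=False); P=[]
    for s in (-L/2,L/2): P.append(np.c_[rad*np.cos(t),np.full(24,s),z+rad*np.sin(t)])
    return [place(np.vstack(P),x,y,a)]
def place(P,x,y,a):
    c,s=np.cos(a),np.sin(a); return P@np.array([[c,s,0],[-s,c,0],[0,0,1]])+[x,y,0]
def box(x0,x1,y0,y1,z0,z1): return np.array([[x,y,z] for x in (x0,x1) for y in (y0,y1) for z in (z0,z1)],float)
def rest(x,y,a):
    B=[box(-.045,.045,-.07,.145,0,.01),box(-.0125,.0125,.108,.134,0,.05)]
    for yy in (-.048,.048):
        for s in (1,-1):
            B.append(np.array([[s*u,yy+v,w] for v in(-.007,.007) for u,w in((0,.02),(0,.034),(.027,.061),(.034,.055))]))
    return [place(b,x,y,a) for b in B]
def rend(p,hulls):
    m=np.zeros((1600,2560),np.uint8)
    for h in hulls:
        q=cv2.convexHull((proj(p,h)*4+1.5).astype(np.float32)); cv2.fillConvexPoly(m,np.round(q).astype(np.int32),1)
    return cv2.resize(m.astype(np.float32),(640,400),interpolation=cv2.INTER_AREA)
def fit(views,model,x0):
    def cost(v):
        c=0
        for p,m in views:
            R=rend(p,model(*v[:2],v[2])); c+=1-np.minimum(R,m).sum()/np.maximum(R,m).sum()
        return c/len(views)
    x0=np.array(x0,float); best=None
    S=np.vstack([x0]+[x0+d for d in np.diag([.015,.015,.12])])
    for _ in range(2):
        o=minimize(cost,x0,method="Nelder-Mead",options=dict(initial_simplex=S,xatol=2e-4,fatol=1e-4,maxiter=120)); x0=o.x
        S=np.vstack([x0]+[x0-d for d in np.diag([.006,.006,.05])])
    return o.x,o.fun
def near(p,t,X,z=.015):
    best=None
    for d in models.cut_out(p,t):
        ys,xs=np.nonzero(d["region"]); e=np.linalg.norm(at_z(p,(xs.mean(),ys.mean()),z)[:2]-X)
        if e<.05 and (best is None or e<best[0]): best=(e,d["region"].astype(np.float32))
    return None if best is None else best[1]
E
python3 - <<'E'
from h import *
P=[imaging.capture(n) for n in("scene","side")]
np.set_printoptions(precision=4,suppress=True)
def views(t,X): return [(p,m) for p in P for m in [near(p,t,np.array(X))] if m is not None]
for nm,X,t,mods,a in [("slim",(.437,-.152),"pylon_tube",[("30x160",lambda x,y,a:cyl(.16,.015,x,y,a,.015)),("30x150",lambda x,y,a:cyl(.15,.015,x,y,a,.015)),("45x240",lambda x,y,a:cyl(.24,.0225,x,y,a,.0225))],0.15),
 ("fat",(.645,-.185),"pylon_tube",[("30x160",lambda x,y,a:cyl(.16,.015,x,y,a,.015)),("45x240",lambda x,y,a:cyl(.24,.0225,x,y,a,.0225))],-.15),
 ("restbig",(.65,.07),"tube_rest",[("rest",rest)],0.),("offcut",(.422,.136),"offcut",[("90",lambda x,y,a:cyl(.09,.015,x,y,a,.015))],.1)]:
    V=views(t,X)
    for mn,md in mods:
        v,f=fit(V,md,[*X,a]); print(nm,mn,len(V),v[:2],np.degrees(v[2]),round(f,3),[fit([w],md,v) for w in V] if mn in("30x160","rest") else "")
        if nm=="slim" and mn=="30x160" or nm=="restbig":
            for p in P:
                for h in md(*v): cv2.polylines(p["frame"],[np.round(cv2.convexHull(proj(p,h).astype(np.float32))).astype(np.int32)],True,(0,255,0) if nm=="slim" else (255,0,255),1)
a=cv2.resize(P[0]["frame"][145:345,270:480],None,fx=2,fy=2,interpolation=1)
b=cv2.resize(P[1]["frame"][140:340,255:415],None,fx=2,fy=2,interpolation=1)
cv2.imwrite("pics/fit.png",np.hstack([a,b]))
E
```

```text
slim 30x160 2 [ 0.4352 -0.1486] 10.85846329064257 0.05 [(array([ 0.4353, -0.1482,  0.1867]), np.float64(0.04524868726730347)), (array([ 0.4352, -0.1489,  0.1896]), np.float64(0.05256152153015137))]
slim 30x150 2 [ 0.4358 -0.1516] 11.0397177552302 0.078 
slim 45x240 2 [ 0.4307 -0.1103] 7.278898160184273 0.537 
fat 30x160 2 [ 0.6365 -0.2141] -16.33077432935971 0.468 [(array([ 0.6364, -0.2141, -0.2844]), np.float64(0.46734535694122314)), (array([ 0.6381, -0.2122, -0.3139]), np.float64(0.46512919664382935))]
fat 45x240 2 [ 0.6481 -0.1759] -18.806892084885757 0.095 
restbig rest 2 [0.6492 0.0614] -7.2921868077980125 0.049 [(array([ 0.6498,  0.0625, -0.1273]), np.float64(0.053322672843933105)), (array([ 0.6491,  0.0608, -0.1295]), np.float64(0.037925899028778076))]
offcut 90 2 [0.4219 0.1386] 13.287689411915096 0.073
```

View pics/fit.png

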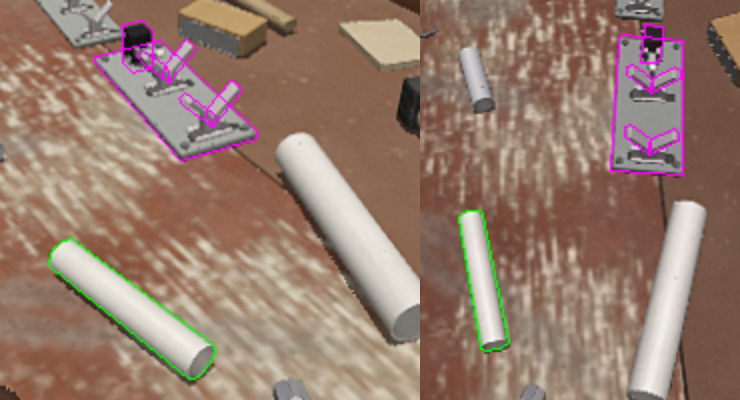

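The slim tube at scene pixel (337,298) fits 30x160 mm. The fat one fits about 45x240, and the offcut is separate. The crop confirms the choice: the green outline hugs the slim tube and the magenta outline hugs the larger rest. Next I plan the move to above the tube.

```bash
cat > plan.py <<'E'
import sys; from h import *
# args: x y z yaw_of_tool_x(deg) rows
x,y,z,yaw=map(float,sys.argv[1:5]); n=int(sys.argv[5])
s=r.sense(); p=np.array(s["tcp_pos"]); R=np.array(s["ee_rot"])
print("t",s["time_s"],"p",p.round(4),"yaw",np.degrees(np.arctan2(R[1,0],R[0,0])).round(2),"tilt",np.degrees(np.arccos(-R[2,2])).round(2),"g",s["gripper_width"],s["gripper_force"],"F",np.round(s["wrist_force"],1),"j",np.round(s["joints"],1))
rows=[]
for k in range(n):
    d=R.T@((np.array([x,y,z])-p)/(n-k)); cy=np.degrees(np.arctan2(R[1,0],R[0,0]))
    t=-((yaw-cy+180)%360-180)/(n-k)
    d=d.round(4); t=round(t,1); rows.append([d.tolist(),t]); p=p+R@d
    c,q=np.cos(np.radians(t)),np.sin(np.radians(t)); R=R@np.array([[c,-q,0],[q,c,0],[0,0,1]])
for i in range(0,n,5): print(rows[i:i+5])
print("max",max(np.linalg.norm(a) for a,_ in rows),"end",p.round(4))
E
python3 plan.py 0.4354 -0.150 0.2 -79.1 15
```

```text
t 1.2 p [ 0.1786 -0.5989  0.2225] yaw -163.39 tilt 0.0 g 0.9978771243153667 0.0 F [0.5 0.7 0.2] j [-58.6  22.    0.5  -0.  -68.4 -14.8]
[[[-0.025, 0.0238, 0.0015], np.float64(-5.6)], [[-0.0272, 0.0212, 0.0015], np.float64(-5.6)], [[-0.0291, 0.0185, 0.0015], np.float64(-5.6)], [[-0.0308, 0.0156, 0.0015], np.float64(-5.6)], [[-0.0321, 0.0125, 0.0015], np.float64(-5.6)]]
[[[-0.0332, 0.0093, 0.0015], np.float64(-5.6)], [[-0.0339, 0.006, 0.0015], np.float64(-5.6)], [[-0.0344, 0.0027, 0.0015], np.float64(-5.6)], [[-0.0345, -0.0007, 0.0015], np.float64(-5.6)], [[-0.0342, -0.0041, 0.0015], np.float64(-5.6)]]
[[[-0.0337, -0.0074, 0.0015], np.float64(-5.7)], [[-0.0328, -0.0107, 0.0015], np.float64(-5.6)], [[-0.0315, -0.0138, 0.0015], np.float64(-5.7)], [[-0.03, -0.0169, 0.0015], np.float64(-5.6)], [[-0.0282, -0.0198, 0.0015], np.float64(-5.7)]]
max 0.03455792239125495 end [ 0.4354 -0.15    0.2   ]
```

Call:
apply_moves(moves=[[[-0.025, 0.024, 0.0015], -5.6], [[-0.027, 0.021, 0.0015], -5.6], [[-0.029, 0.0185, 0.0015], -5.6], [[-0.031, 0.0155, 0.0015], -5.6], [[-0.032, 0.0125, 0.0015], -5.6]], hand=0.087)

```text
time_s: 1.62
tcp_pos: [0.2646, -0.448, 0.2151]
ee_rot: [[-0.709, -0.705, 0.0], [-0.705, 0.709, -0.0], [0.0, -0.0, -1.0]]
wrist_force: [1.4, 0.3, 0.2]
gripper_width: 0.998
gripper_force: 0.0
```

Call:
apply_moves(moves=[[[-0.033, 0.0095, 0.0015], -5.6], [[-0.034, 0.006, 0.0015], -5.6], [[-0.0345, 0.0025, 0.0015], -5.6], [[-0.0345, -0.0005, 0.0015], -5.6], [[-0.034, -0.004, 0.0015], -5.6]])

```text
time_s: 2.03
tcp_pos: [0.3499, -0.2982, 0.2078]
ee_rot: [[-0.294, -0.956, 0.001], [-0.956, 0.294, -0.0], [0.0, -0.001, -1.0]]
wrist_force: [0.9, -0.5, 0.4]
gripper_width: 1.001
gripper_force: 0.0
```

Call:
apply_moves(moves=[[[-0.0335, -0.0075, 0.0015], -5.7], [[-0.033, -0.0105, 0.0015], -5.6], [[-0.0315, -0.014, 0.0015], -5.7], [[-0.03, -0.017, 0.0015], -5.6], [[-0.028, -0.02, 0.0015], -5.7]])

```text
time_s: 2.45
tcp_pos: [0.436, -0.1488, 0.2004]
ee_rot: [[0.194, -0.981, 0.001], [-0.981, -0.194, -0.0], [0.0, -0.001, -1.0]]
wrist_force: [0.8, -1.5, 0.4]
gripper_width: 1.002
gripper_force: 0.0
```

Call:
apply_moves(moves=[[[0, 0, 0], 0], [[0, 0, 0], 0], [[0, 0, 0], 0]])

```text
time_s: 2.7
tcp_pos: [0.4352, -0.1503, 0.2]
ee_rot: [[0.189, -0.982, -0.0], [-0.982, -0.189, -0.0], [-0.0, 0.0, -1.0]]
wrist_force: [0.3, 0.2, -0.4]
gripper_width: 1.003
gripper_force: 0.0
```

```bash
python3 - <<'E'
from h import *
P=[imaging.capture(n) for n in("wrist","scene","side")]
for p in P:
    m=near(p,"pylon_tube",np.array([.4354,-.15]))
    if m is None: print("none"); continue
    v,f=fit([(p,m)],lambda x,y,a:cyl(.16,.015,x,y,a,.015),[.4354,-.15,.19]); print(v[:2],np.degrees(v[2]),f)
    if p is P[0]:
        cv2.polylines(p["frame"],[np.round(cv2.convexHull(proj(p,cyl(.16,.015,*v,.015)[0]).astype(np.float32))).astype(np.int32)],True,(0,255,0),1)
cv2.imwrite("pics/w1.png",P[0]["frame"])
E
python3 plan.py 0.4354 -0.150 0.003 -79.1 8
```

```text
[ 0.43536459 -0.14801628] 10.618270694435221 0.034642040729522705
[ 0.43509762 -0.14794143] 10.278048870238743 0.03513258695602417
[ 0.43529944 -0.15005404] 10.60593235021634 0.04629874229431152
t 3.0 p [ 0.435  -0.1512  0.2001] yaw -79.19 tilt 0.01 g 0.9998104090997052 0.0 F [-0.3  0.3  0.5] j [  1.1   7.  -23.6   0.  -59.4   9.7]
[[[-0.0001, -0.0001, 0.0246], np.float64(-0.0)], [[-0.0001, -0.0001, 0.0246], np.float64(-0.0)], [[-0.0001, -0.0001, 0.0247], np.float64(-0.0)], [[-0.0002, -0.0001, 0.0246], np.float64(-0.0)], [[-0.0001, -0.0001, 0.0247], np.float64(-0.0)]]
[[[-0.0002, -0.0, 0.0246], np.float64(-0.0)], [[-0.0001, -0.0001, 0.0247], np.float64(-0.0)], [[-0.0002, -0.0, 0.0246], np.float64(-0.1)]]
max 0.02470040485498163 end [ 0.4354 -0.15    0.003 ]
```

View pics/w1.png

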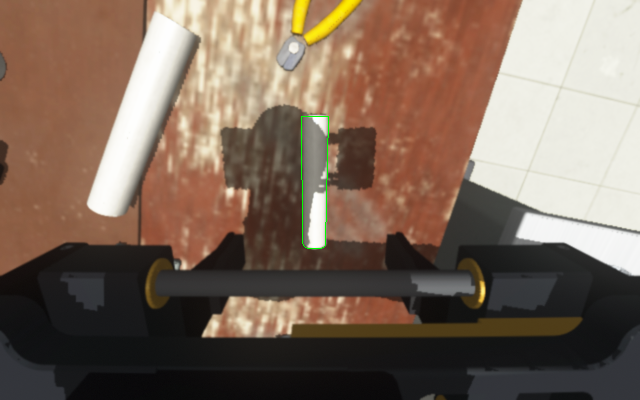

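The wrist view shows the slim tube centred under the fingers at (314,182), with the fit outline on it. The fat tube is at (145,115) and well clear. Descending.

Call:
apply_moves(moves=[[[-0.0015, 0, 0.03], 0], [[0, 0, 0.03], 0], [[0, 0, 0.03], 0], [[0, 0, 0.03], 0], [[0, 0, 0.03], 0]])

```text
time_s: 3.42
tcp_pos: [0.4351, -0.1495, 0.0492]
ee_rot: [[0.188, -0.982, 0.001], [-0.982, -0.188, -0.0], [0.0, -0.001, -1.0]]
wrist_force: [1.5, -0.3, 0.2]
gripper_width: 1.0
gripper_force: 0.0
```

Call:
apply_moves(moves=[[[0, 0, 0.02], 0], [[0, 0, 0.015], 0], [[0, 0, 0.009], 0], [[0, 0, 0.002], 0], [[0, 0, 0], 0]])

```text
time_s: 3.83
tcp_pos: [0.4351, -0.1492, 0.0039]
ee_rot: [[0.189, -0.982, -0.001], [-0.982, -0.189, -0.0], [0.0, 0.001, -1.0]]
wrist_force: [0.3, 0.6, -0.4]
gripper_width: 0.999
gripper_force: 0.0
```

Call:
apply_moves(moves=[[[0, 0, 0], 0], [[0, 0, 0], 0], [[0, 0, 0], 0], [[0, 0, 0], 0], [[0, 0, 0], 0]], hand=0.0)

```text
time_s: 4.25
tcp_pos: [0.4354, -0.1489, 0.0046]
ee_rot: [[0.189, -0.982, 0.001], [-0.982, -0.189, 0.0], [0.0, -0.001, -1.0]]
wrist_force: [-0.1, 0.1, 0.7]
gripper_width: 0.708
gripper_force: 0.0
```

Call:
apply_moves(moves=[[[0, 0, 0], 0], [[0, 0, 0], 0], [[0, 0, 0], 0], [[0, 0, 0], 0], [[0, 0, 0], 0]])

```text
time_s: 4.67
tcp_pos: [0.4351, -0.1489, 0.004]
ee_rot: [[0.189, -0.982, 0.0], [-0.982, -0.189, -0.0], [0.0, -0.0, -1.0]]
wrist_force: [0.8, -0.4, -0.0]
gripper_width: 0.335
gripper_force: 30.0
```

Call:
apply_moves(moves=[[[0, 0, -0.01], 0], [[0, 0, -0.02], 0], [[0, 0, -0.03], 0], [[0, 0, -0.035], 0], [[0, 0, -0.035], 0]])

```text
time_s: 5.08
tcp_pos: [0.4339, -0.1489, 0.1347]
ee_rot: [[0.189, -0.982, -0.003], [-0.982, -0.189, 0.0], [-0.001, 0.003, -1.0]]
wrist_force: [1.1, 1.1, -1.7]
gripper_width: 0.333
gripper_force: 30.0
```

```bash
python3 plan.py 0.6495 0.066 0.135 -97.3 15
```

```text
t 5.0833 p [ 0.4339 -0.1489  0.1347] yaw -79.11 tilt 0.17 g 0.3332966861985229 29.997958838939667 F [ 1.1  1.1 -1.7] j [  1.4  11.2 -29.2  -0.  -49.7   9.5]
[[[-0.0113, -0.0168, -0.0001], np.float64(1.2)], [[-0.0117, -0.0166, -0.0001], np.float64(1.2)], [[-0.012, -0.0163, -0.0001], np.float64(1.2)], [[-0.0124, -0.0161, -0.0], np.float64(1.2)], [[-0.0127, -0.0158, -0.0001], np.float64(1.2)]]
[[[-0.0131, -0.0155, -0.0], np.float64(1.2)], [[-0.0134, -0.0153, -0.0001], np.float64(1.2)], [[-0.0137, -0.015, -0.0], np.float64(1.2)], [[-0.014, -0.0147, -0.0001], np.float64(1.2)], [[-0.0143, -0.0144, -0.0], np.float64(1.2)]]
[[[-0.0146, -0.0141, -0.0001], np.float64(1.2)], [[-0.0149, -0.0138, -0.0], np.float64(1.2)], [[-0.0152, -0.0135, -0.0001], np.float64(1.3)], [[-0.0155, -0.0131, -0.0], np.float64(1.2)], [[-0.0157, -0.0128, -0.0001], np.float64(1.3)]]
max 0.020338633189081315 end [0.6495 0.066  0.135 ]
```

Call:
apply_moves(moves=[[[-0.0115, -0.017, 0], 1.2], [[-0.0115, -0.0165, 0], 1.2], [[-0.012, -0.0165, 0], 1.2], [[-0.0125, -0.016, 0], 1.2], [[-0.0125, -0.016, 0], 1.2]])

```text
time_s: 5.5
tcp_pos: [0.5072, -0.0767, 0.1336]
ee_rot: [[0.084, -0.996, -0.001], [-0.996, -0.084, 0.0], [-0.0, 0.001, -1.0]]
wrist_force: [-0.8, -0.1, -1.4]
gripper_width: 0.337
gripper_force: 30.0
```

Call:
apply_moves(moves=[[[-0.013, -0.0155, 0], 1.2], [[-0.0135, -0.0155, 0], 1.2], [[-0.0135, -0.015, 0], 1.2], [[-0.014, -0.0145, 0], 1.2], [[-0.0145, -0.0145, 0], 1.2]])

```text
time_s: 5.92
tcp_pos: [0.5791, -0.005, 0.1332]
ee_rot: [[-0.02, -1.0, -0.002], [-1.0, 0.02, -0.0], [0.0, 0.002, -1.0]]
wrist_force: [0.2, -0.8, -1.3]
gripper_width: 0.336
gripper_force: 30.0
```

Call:
apply_moves(moves=[[[-0.0145, -0.014, 0], 1.2], [[-0.015, -0.014, 0], 1.2], [[-0.015, -0.0135, 0], 1.3], [[-0.0155, -0.013, 0], 1.2], [[-0.0155, -0.013, 0], 1.3]])

```text
time_s: 6.33
tcp_pos: [0.6512, 0.0662, 0.133]
ee_rot: [[-0.128, -0.992, -0.002], [-0.992, 0.128, -0.0], [0.0, 0.002, -1.0]]
wrist_force: [0.0, -0.7, -1.7]
gripper_width: 0.334
gripper_force: 30.0
```

Call:
apply_moves(moves=[[[0, 0, 0], 0], [[0, 0, 0], 0], [[0, 0, 0], 0]])

```text
time_s: 6.58
tcp_pos: [0.6503, 0.0652, 0.133]
ee_rot: [[-0.127, -0.992, -0.003], [-0.992, 0.127, -0.0], [0.001, 0.002, -1.0]]
wrist_force: [0.5, -0.8, -0.6]
gripper_width: 0.337
gripper_force: 30.0
```

```bash
python3 - <<'E'
from h import *
X=[.6495,.066]; 
P=[imaging.capture(n) for n in("wrist","scene","side")]
for p in P:
    for t,md,z in(("pylon_tube",lambda x,y,a:cyl(.16,.015,x,y,a,.147),.147),("tube_rest",rest,.02)):
        m=near(p,t,np.array(X),z)
        if m is None: print(t,"none"); continue
        print(t,m.sum())
        if t=="pylon_tube":
            v,f=fit([(p,m)],md,[*X,-.127]); print(v[:2],np.degrees(v[2]),f)
    for h in rest(.6492,.0612,-.1273)+cyl(.16,.015,.6495,.066,-.127,.147): cv2.polylines(p["frame"],[np.round(cv2.convexHull(proj(p,h).astype(np.float32))).astype(np.int32)],True,(255,0,255),1)
f=[cv2.resize(P[0]["frame"],(480,300)),cv2.resize(P[1]["frame"][80:280,220:460],(360,300)),cv2.resize(P[2]["frame"][80:280,270:480],(315,300))]
c=np.zeros((600,800,3),np.uint8); c[:300,:480]=f[0]; c[300:,:360]=f[1]; c[300:,400:715]=f[2]
cv2.imwrite("pics/o1.png",c)
E
python3 plan.py 0.6495 0.066 0.06 -97.3 5
```

```text
pylon_tube 10038.0
[0.65032007 0.0652699 ] -7.49576028255214 0.3090490698814392
tube_rest 3464.0
pylon_tube 617.0
[0.64676895 0.06392205] -7.959858160389301 0.3325573205947876
tube_rest 2680.0
pylon_tube 524.0
[0.65265402 0.06115197] -8.702848366048014 0.3338642716407776
tube_rest 1636.0
t 7.0333 p [0.6513 0.0653 0.1343] yaw -97.31 tilt 0.02 g 0.3349046017590678 29.99718725681305 F [-0.6  0.5 -1.5] j [ 19.9  28.8  -1.9  -0.  -59.3 -27.2]
[[[-0.0001, 0.0004, 0.0149], np.float64(-0.0)], [[-0.0001, 0.0004, 0.0148], np.float64(-0.0)], [[-0.0001, 0.0003, 0.0149], np.float64(-0.0)], [[-0.0001, 0.0004, 0.0148], np.float64(-0.0)], [[-0.0, 0.0003, 0.0149], np.float64(-0.0)]]
max 0.014905703606338078 end [0.6495 0.066  0.06  ]
```

View pics/o1.png

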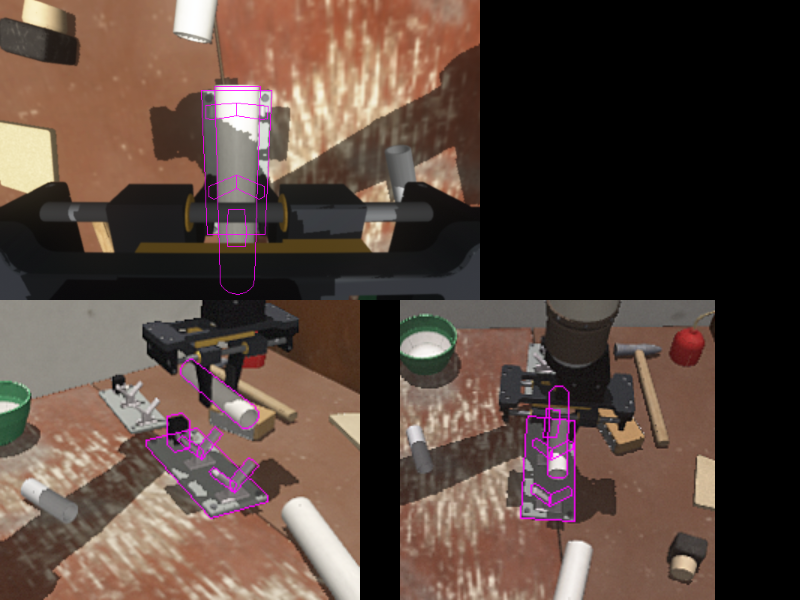

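The tube in the hand and the rest both match the drawn outlines in all three views: tube over the rest at wrist (237,165), rest at scene-crop (205,470). The tube is aligned, so I lower it.

Call:
apply_moves(moves=[[[0, 0.001, 0.015], 0], [[0, 0, 0.02], 0], [[0, 0, 0.02], 0], [[0, 0, 0.012], 0], [[0, 0, 0.005], 0]])

```text
time_s: 7.45
tcp_pos: [0.649, 0.0652, 0.0597]
ee_rot: [[-0.127, -0.992, -0.004], [-0.992, 0.127, -0.001], [0.002, 0.004, -1.0]]
wrist_force: [-0.5, -0.1, -1.4]
gripper_width: 0.34
gripper_force: 30.0
```

Call:
apply_moves(moves=[[[0, 0, 0.004], 0], [[0, 0, 0.004], 0], [[0, 0, 0.003], 0], [[0, 0, 0.002], 0], [[0, 0, 0], 0]])

```text
time_s: 7.87
tcp_pos: [0.6505, 0.0657, 0.0492]
ee_rot: [[-0.127, -0.992, 0.0], [-0.992, 0.127, 0.0], [-0.0, -0.0, -1.0]]
wrist_force: [0.7, -0.2, -1.1]
gripper_width: 0.34
gripper_force: 30.0
```

Call:
apply_moves(moves=[[[0, 0, 0.001], 0], [[0, 0, 0.001], 0], [[0, 0, 0.001], 0], [[0, 0, 0], 0]])

```text
time_s: 8.2
tcp_pos: [0.6503, 0.0656, 0.046]
ee_rot: [[-0.127, -0.992, -0.0], [-0.992, 0.127, 0.0], [-0.0, 0.0, -1.0]]
wrist_force: [0.5, 0.1, -1.8]
gripper_width: 0.337
gripper_force: 30.0
```

Call:
apply_moves(moves=[[[0, 0, 0.001], 0], [[0, 0, 0], 0], [[0, 0, 0.001], 0], [[0, 0, 0], 0]])

```text
time_s: 8.53
tcp_pos: [0.6504, 0.0656, 0.0451]
ee_rot: [[-0.127, -0.992, 0.0], [-0.992, 0.127, -0.0], [0.0, -0.0, -1.0]]
wrist_force: [-2.6, -0.0, 3.8]
gripper_width: 0.333
gripper_force: 30.0
```

Contact: the V pushes up and toward -x. I yield a little that way and settle the tube.

Call:
apply_moves(moves=[[[0, 0.001, 0], 0], [[0, 0, 0.001], 0], [[0, 0, 0], 0], [[0, 0, 0], 0]])

```text
time_s: 8.87
tcp_pos: [0.6496, 0.0659, 0.0443]
ee_rot: [[-0.126, -0.992, 0.001], [-0.992, 0.126, -0.0], [-0.0, -0.001, -1.0]]
wrist_force: [-2.5, 0.6, 6.1]
gripper_width: 0.337
gripper_force: 30.0
```

```bash
python3 plan.py 0.6495 0.0656 0.044 -97.3 1|head -1
```

```text
t 8.8667 p [0.6496 0.0659 0.0443] yaw -97.26 tilt 0.05 g 0.3365466821834314 29.996878802776337 F [-2.5  0.6  6.1] j [ 20.   34.   -7.3   0.  -48.7 -27.2]
```

Call:
apply_moves(moves=[[[0, 0.001, 0], 0], [[0, 0, 0], 0], [[0, 0, 0], 0]])

```text
time_s: 9.12
tcp_pos: [0.6494, 0.066, 0.0441]
ee_rot: [[-0.126, -0.992, 0.003], [-0.992, 0.126, 0.0], [-0.0, -0.002, -1.0]]
wrist_force: [-0.9, -0.4, 5.7]
gripper_width: 0.334
gripper_force: 30.0
```

Call:
apply_moves(moves=[[[0, 0, 0.001], 0], [[0, 0, 0], 0], [[0, 0, 0], 0]])

```text
time_s: 9.37
tcp_pos: [0.6494, 0.066, 0.044]
ee_rot: [[-0.126, -0.992, 0.003], [-0.992, 0.126, -0.0], [-0.0, -0.003, -1.0]]
wrist_force: [-2.1, 0.2, 9.3]
gripper_width: 0.331
gripper_force: 30.0
```

Seated at the expected height of 0.044, with the upward force growing. Releasing.

Call:
apply_moves(moves=[[[0, 0, 0], 0], [[0, 0, 0], 0], [[0, 0, 0], 0], [[0, 0, 0], 0], [[0, 0, 0], 0]], hand=0.07)

```text
time_s: 9.78
tcp_pos: [0.6481, 0.0658, 0.0413]
ee_rot: [[-0.127, -0.992, -0.001], [-0.992, 0.127, -0.0], [0.0, 0.001, -1.0]]
wrist_force: [-0.2, -0.2, 0.0]
gripper_width: 0.628
gripper_force: 0.0
```

Call:
apply_moves(moves=[[[0, 0, 0], 0], [[0, 0, 0], 0], [[0, 0, 0], 0], [[0, 0, 0], 0], [[0, 0, 0], 0]])

```text
time_s: 10.2
tcp_pos: [0.6484, 0.0659, 0.042]
ee_rot: [[-0.127, -0.992, 0.0], [-0.992, 0.127, 0.0], [-0.0, -0.0, -1.0]]
wrist_force: [0.7, 0.5, -0.0]
gripper_width: 0.804
gripper_force: 0.0
```

Call:
apply_moves(moves=[[[0, 0, -0.01], 0], [[0, 0, -0.02], 0], [[0, 0, -0.03], 0], [[0, 0, -0.035], 0], [[0, 0, -0.035], 0]])

```text
time_s: 10.62
tcp_pos: [0.648, 0.0657, 0.1739]
ee_rot: [[-0.127, -0.992, -0.001], [-0.992, 0.127, -0.0], [0.001, 0.0, -1.0]]
wrist_force: [-0.1, 0.6, 0.5]
gripper_width: 0.803
gripper_force: 0.0
```

Call:
apply_moves(moves=[[[0, 0, -0.03], 0], [[0, 0, -0.02], 0], [[0, 0, 0], 0], [[0, 0, 0], 0]])

```text
time_s: 10.95
tcp_pos: [0.6489, 0.0661, 0.2245]
ee_rot: [[-0.127, -0.992, 0.004], [-0.992, 0.127, 0.002], [-0.002, -0.004, -1.0]]
wrist_force: [-0.7, 0.9, -0.7]
gripper_width: 0.806
gripper_force: 0.0
```

Run:
```python
from h import *
X=[.6495,.066]
P=[imaging.capture(n) for n in("wrist","scene","side")]
for p in P:
    m=near(p,"pylon_tube",np.array(X),.055)
    if m is None: print("none"); 
    else:
        v,f=fit([(p,m)],lambda x,y,a:cyl(.16,.015,x,y,a,.055),[*X,-.127]); print(v[:2],np.degrees(v[2]),f)
f=[cv2.resize(P[0]["frame"],(480,300)),cv2.resize(P[1]["frame"][120:240,280:430],(375,300)),cv2.resize(P[2]["frame"][120:240,310:430],(300,300))]
c=np.zeros((600,800,3),np.uint8); c[:300,:480]=f[0]; c[300:,:375]=f[1]; c[300:,400:700]=f[2]
cv2.imwrite("pics/o2.png",c)
```

```text
[0.64957122 0.06614231] -6.806145455763034 0.04149264097213745
[0.64905711 0.06714562] -6.116557419528056 0.10017526149749756
[0.65031751 0.06448605] -7.541230756163176 0.07985085248947144
```

View pics/o2.png

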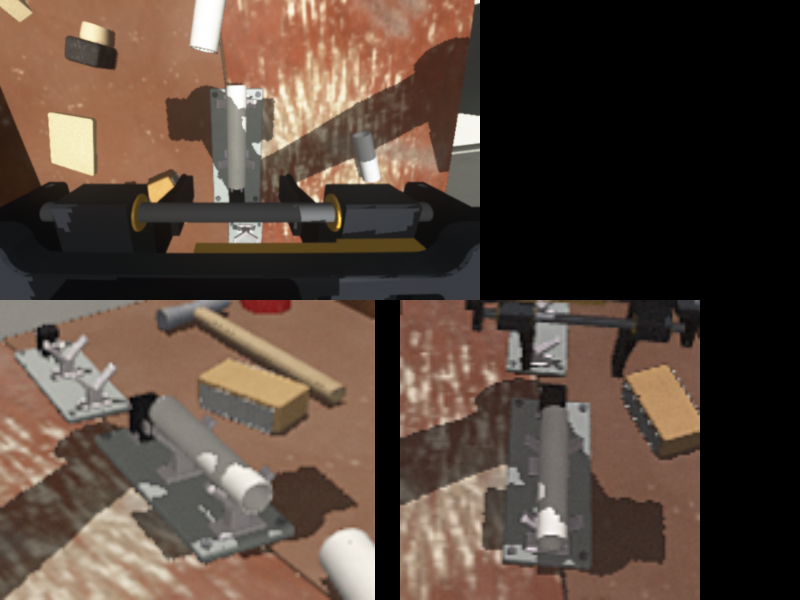

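The tube lies in both V rests, from (155,415) to (258,492) in the scene crop, with its far end over the roller at the black switch. The fit puts its centre about 5 mm toward the switch. The gripper is clear and the offcut has not moved. Handing in.

```bash
python3 -c "
from station import r
print(r.finish_job())"
```

```text
the job is handed in; nothing more can be done
None
```

The long tube is released in both V rests of the larger tube rest, its end over the switch roller and its centre about 5 mm toward the switch by camera fit; the offcut was untouched, the lever angle was not read directly, and the job is handed in with no verdict returned.

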